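# Close the clear-doored cabinet beside the sink

## Task

The small white cabinet with the clear sliding door has been left half open. Push that clear door, the one with the orange pull, along its track until it is fully closed against the frame, and leave the other cabinet's green door standing open just as it is.

Things in the scene. Friction and masses are not known exactly. Their poses are not given: they have to be found in the camera images.
- clear_door (a joint): how far the clear door stands open, in m: 0 is closed, touching the jamb (hard stop); grows as it opens, at most 0.115; starts between 0.05 and 0.10. Closing slides the door towards the cabinet's +y. About 1.5 N of drag; it stays where it is left; no spring or latch.
- clear_pull (a point): centre of the top face of the clear door's orange pull, an upright block standing out from the door: 12 mm wide along the cabinet's y, 45 mm deep along x (22.5 mm either side of this point), 70 mm tall, reaching down from this point; top level with the cabinet's. Its inner end is 16 mm out from the cabinet's front. Axes as the cabinet's. The 126 mm wide door has orange top and side edges.
- clear_cabinet: white plastic cabinet with the clear door, fixed to the counter: 140 mm deep (x), 260 wide (y), 170 tall. Origin: centre of its underside, z up. +x points out of the front with the door, away from the robot's base within 0.3 rad (+y to the robot's left). The door hangs 10 to 22 mm out from the front; the grey jamb it closes on is at the +y end. Stands left or right of the green-doored one.
- green_pull (a point): centre of the top face of the green pull on the solid green door of the other cabinet, which is otherwise the same in size and build, also half open, and must be left so.

How it is judged:
At the end, for the whole second after the job is handed in: The clear door is closed against its jamb (open by less than 10 mm) and at rest, and the green door stands within 15 mm of where it was at the start (value of joint clear_door below 0.01 m and velocity of joint clear_door between -0.01 and 0.01 m/s and distance of green_pull from where it was at the start of the episode below 0.015 m); the robot touches nothing.
It fails at once if the green door is moved by more than 15 mm (distance of green_pull from where it was at the start of the episode above 0.015 m).
It also fails if it takes over 32 s, if anything falls off the work surface, if the arm or the gripper's body presses on something with over 40 N, if the wrist force passes 120 N, or if a joint passes its speed limit or range.

## Robot

A 6-joint arm with a two-finger parallel gripper is mounted at the origin on the work surface. World frame = base frame: x ahead of the robot, y to its left, z up, the work surface at z = 0. Lengths are in m, angles in rad, forces in N, time in s.
With the tool pointing down it reaches from about 0.425 to 0.95 m from the base axis. Payload 14.7 kg.
Tool frame: the origin (TCP) lies at the very end of the fingers, on their centre line; the grasp point (between the pads) lies pinch_z behind it (pinch_z is the distance from the TCP to the grasp point, in m); z points along the fingers, y is the line along which they close (so a half turn about z gives the same grasp; the last joint's range is limited). The gripper opens to 85 mm and grips with 20 to 120 N. Pads are 22 mm wide; open, the fingers measure 114 mm over their backs; the gripper's body (76 mm by 85 mm) begins 54 mm behind the grasp point. The pads swing forward as they close: fully open they stand 13 mm farther back than shut.
Start: joints at [-1.297, 0.48, 1.596, -0, 1.065, -0.047], TCP at [0.205, -0.617, 0.231] pointing down, gripper open.
Joint ranges: [-2.75, 2.75], [-0.82, 2.05], [0.23, 2.67], [-1.56, 4.7], [0.09, 2.69], [-2.92, 2.92]. Speed limits (rad/s): [1.89, 1.89, 2.39, 3.01, 3.01, 3.01].

## Interface

Orientations are given as [roll, pitch, yaw] about the fixed x, y, z axes, in that order (R = Rz(yaw) Ry(pitch) Rx(roll)).
In Python, from plant import * gives the robot as it stands. The module is installed in compiled form; this text tells all that it offers.
- The arm moves only by the tool jog_arm, never from a script. Its argument "plan" is a list of rows, each a list of 7 numbers: the shift along the tool's x, y, z in mm, then the turn, a rotation vector about the tool's x, y, z in degrees, then the opening, from 0 (shut) to 1 (fully open). In form: [[tx, ty, tz, wx, wy, wz, gripper], ...]. A call has 1 to 12 rows; each row is the pose to reach, as a shift and turn from the pose commanded when the call began, along the tool's axes at that moment; what a row does not reach only later rows make up. A row lasts 1/10 s, in which the tool goes at most 50 mm and 8.59 degrees, less where a joint would pass 70% of its speed; a pose out of reach is approached as far as the arm can. A call with a gripper value outside its range is refused whole. The fingers move at their own pace and stop on an object; the grip force is fixed at half the most. Time passes only in rows, so rows that repeat a pose let the fingers close. It gives the time, the measured TCP pose, the force, the opening and the grip force at its end, in the units of the state.
- get_state(): the state, without advancing time (a new reading comes with each control period).
- camera(name): name is "scene" or "top" or "wrist"; returns a dict with "color" (400x640x3 uint8, red, green, blue), "camera_matrix" (3x3 intrinsics, pixels), "dist" ([k1, k2, p1, p2, k3] as OpenCV has them; the pictures are not rectified), "eye" and "rotation" of the camera in the world; the wrist camera has in their place "mount" (4x4, takes a point from camera to tool coordinates, whose origin is the TCP and whose axes are the flange's). Camera axes: x right, y down, z forward; pixel columns grow to the right and rows downward; lengths in m; the calibration is good to about 2 mm. A picture is of the moment at which its call begins: read the wrist's pose just before it. There is no depth.
- close_job(): hands the job in; it is judged then, once.
The state is a dict: "t": time; "joint_positions": joint angles; "qvel": joint speeds; "joint_torque": joint torques, N m; "ee_pos": TCP position; "eef_rot": TCP orientation; "ft_force": force on the tool from outside, world axes, zero at the start; "ft_torque": the same for the moment, N m; "finger_gap": finger opening in m; "grasp_force": force on a finger pad.
Only numpy, scipy, OpenCV 4.12 (cv2) and the standard library are available. Lean on these libraries where they do the work, as an engineer would, in place of code of your own. Each camera call takes 0.05 s, during which the arm holds its last target. There are 200 camera calls.

## Working session

There is one attempt and no reset: what is moved stays moved. The work goes in short steps, Python scripts to look and compute and a tool call to move; the robot and the scene stay as the last step left them, time stands still between calls to the robot, and variables do not carry over. Pictures are saved under pics/ and viewed, at most 10 in all, crops included, and the job is handed in when it is done.

Besides the shell and the picture viewer there is one more tool, called after "Emit:" in YAML: its name, and indented under it one key for each argument. jog_arm: Moves the arm, as the interface text tells. Its arguments: {"type":"object","properties":{"plan":{"type":"array","items":{"type":"array","items":{"type":"number"}}}},"required":["plan"]}

```bash
mkdir -p pics
python3 - <<'E'
from plant import *
import cv2
s=get_state();print(s)
for n in("scene","top"):
    c=camera(n);cv2.imwrite(f"pics/{n}0.png",c["color"][:,:,::-1]);print(n,c["eye"],c["rotation"],c["camera_matrix"],c["dist"])
E
```

```text
{'t': 0.0, 'joint_positions': array([-1.29658963e+00,  4.80808085e-01,  1.59689669e+00, -1.40266173e-05,
        1.06506809e+00, -4.66286821e-02]), 'qvel': array([-0.00126273, -0.00018261,  0.00086062, -0.0004625 , -0.0005439 ,
        0.00131414]), 'joint_torque': array([ 6.49015728e-04, -9.50642252e+01, -4.30178940e+01, -1.46075181e-04,
        1.23611034e-02,  8.81266601e-06]), 'ee_pos': array([ 0.20486922, -0.61643351,  0.23067929]), 'eef_rot': array([-3.14041315e+00, -4.27624711e-05,  3.20842153e-01]), 'ft_force': array([-0.07338839, -0.70983757,  0.70147188]), 'ft_torque': array([9.57275077e-05, 1.79222380e-02, 4.86939103e-02]), 'grasp_force': 0.0, 'finger_gap': 0.08576884548615746}
scene [0.82360514 0.05965538 0.99783685] [-2.79529592  0.00417902  1.76167988] [[482.71732887   0.         319.24415671]
 [  0.         482.71732887 204.39489131]
 [  0.           0.           1.        ]] [-0.14414654  0.          0.          0.          0.        ]
top [0.34925947 0.01182569 0.98152975] [-2.92571428e+00 -8.93154910e-05 -1.66760939e+00] [[479.41073902   0.         316.51615651]
 [  0.         479.41073902 183.55562911]
 [  0.           0.           1.        ]] [0.01791868 0.         0.         0.         0.        ]
```

View pics/scene0.png

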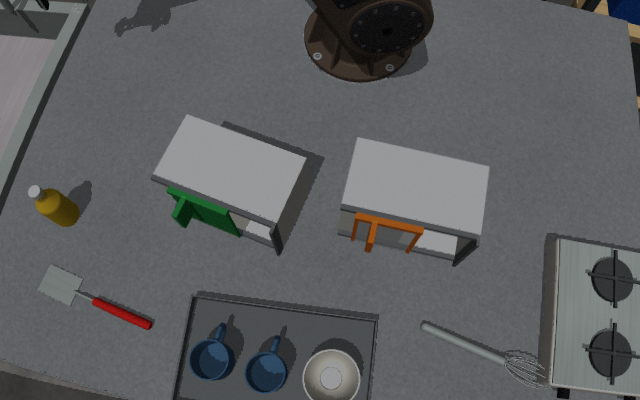

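View pics/top0.png

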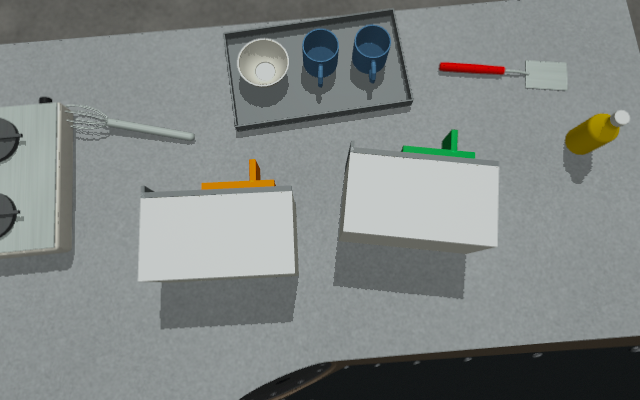

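The scene view shows the orange pull near (371,235) and the green one near (182,210). In the top view they are at about (253,170) and (454,140).

```bash
cat > h.py <<'E'
from plant import *
import cv2, numpy as np
from scipy.spatial.transform import Rotation as R
def world(c,uv,z,rot):
    n=cv2.undistortPoints(np.float64(uv).reshape(-1,1,2),c["camera_matrix"],c["dist"])[:,0]
    d=np.c_[n,np.ones(len(n))]@rot.T
    e=np.array(c["eye"]); return e+d*((z-e[2])/d[:,2])[:,None]
E
python3 - <<'E'
from h import *
for n in("top","scene"):
    c=camera(n);rot=R.from_euler("xyz",c["rotation"]).as_matrix()
    hsv=cv2.cvtColor(c["color"],cv2.COLOR_RGB2HSV)
    m=cv2.inRange(hsv,(8,180,80),(20,255,255)); m=cv2.morphologyEx(m,cv2.MORPH_OPEN,np.ones((2,2)))
    k=max(cv2.findContours(m,0,2)[0],key=cv2.contourArea)
    print(n,cv2.boundingRect(k))
    print(world(c,cv2.approxPolyDP(k,1.5,True)[:,0],.17,rot).round(3).tolist(),cv2.approxPolyDP(k,1.5,True)[:,0].tolist())
    w=cv2.inRange(hsv,(0,0,195),(180,30,255)); w=cv2.morphologyEx(w,cv2.MORPH_OPEN,np.ones((5,5)))
    for q in cv2.findContours(w,0,2)[0]:
        if cv2.contourArea(q)>5000:
            b=cv2.boxPoints(cv2.minAreaRect(q));print("roof",b.round().tolist(),world(c,b,.17,rot).round(3).tolist())
E
```

```text
top (203, 160, 73, 30)
[[0.538, 0.068, 0.17], [0.54, 0.09, 0.17], [0.562, 0.09, 0.17], [0.577, 0.096, 0.17], [0.58, 0.105, 0.17], [0.551, 0.108, 0.17], [0.544, 0.107, 0.17], [0.541, 0.1, 0.17], [0.538, 0.102, 0.17], [0.545, 0.19, 0.17], [0.536, 0.191, 0.17], [0.529, 0.066, 0.17]] [[274, 181], [261, 181], [260, 169], [256, 161], [251, 160], [250, 176], [251, 180], [255, 181], [254, 183], [203, 184], [203, 189], [275, 186]]
roof [[135.0, 199.0], [291.0, 191.0], [295.0, 272.0], [139.0, 280.0]] [[0.53, 0.307, 0.17], [0.518, 0.04, 0.17], [0.379, 0.045, 0.17], [0.392, 0.303, 0.17]]
roof [[342.0, 231.0], [350.0, 152.0], [504.0, 167.0], [496.0, 246.0]] [[0.441, -0.041, 0.17], [0.577, -0.07, 0.17], [0.524, -0.332, 0.17], [0.391, -0.295, 0.17]]
scene (352, 214, 73, 40)
[[0.586, 0.07, 0.17], [0.585, 0.073, 0.17], [0.549, 0.076, 0.17], [0.55, 0.1, 0.17], [0.6, 0.097, 0.17], [0.602, 0.105, 0.17], [0.584, 0.109, 0.17], [0.56, 0.109, 0.17], [0.549, 0.113, 0.17], [0.551, 0.166, 0.17], [0.555, 0.185, 0.17], [0.586, 0.17, 0.17], [0.591, 0.173, 0.17], [0.551, 0.193, 0.17], [0.542, 0.194, 0.17], [0.536, 0.07, 0.17]] [[352, 240], [354, 240], [359, 221], [372, 224], [366, 250], [370, 252], [374, 243], [376, 230], [379, 225], [408, 231], [418, 235], [408, 250], [409, 253], [423, 234], [424, 229], [357, 214]]
```

Emit:
jog_arm:
  plan:
    - [555,-512,0,0,0,21.5,0]
    - [555,-512,0,0,0,21.5,0]
    - [555,-512,0,0,0,21.5,0]
    - [555,-512,0,0,0,21.5,0]
    - [555,-512,0,0,0,21.5,0]
    - [555,-512,0,0,0,21.5,0]
    - [555,-512,0,0,0,21.5,0]
    - [555,-512,0,0,0,21.5,0]
    - [555,-512,0,0,0,21.5,0]
    - [555,-512,0,0,0,21.5,0]
    - [555,-512,0,0,0,21.5,0]
    - [555,-512,0,0,0,21.5,0]

```text
t: 1.4
ee_pos: [0.4956, -0.0902, 0.2315]
eef_rot: [3.141, -0.0, -0.054]
ft_force: [0.7, -1.0, 0.5]
finger_gap: -0.0003
grasp_force: 0.0
```

Emit:
jog_arm:
  plan:
    - [65,-125,0,0,0,0,0]
    - [65,-125,0,0,0,0,0]
    - [65,-125,0,0,0,0,0]
    - [65,-125,0,0,0,0,0]
    - [65,-125,0,0,0,0,0]
    - [65,-125,0,0,0,0,0]
    - [65,-125,0,0,0,0,0]

```text
t: 2.1
ee_pos: [0.5661, 0.0281, 0.2313]
eef_rot: [3.141, 0.0, -0.056]
ft_force: [-0.5, 0.5, -0.3]
finger_gap: -0.0
grasp_force: 0.0
```

Run:
```python
from h import *
s=get_state();print(s["ee_pos"],s["eef_rot"])
c=camera("wrist");M=np.array(c["mount"]);Rt=R.from_euler("xyz",s["eef_rot"]).as_matrix()
rot=Rt@M[:3,:3]; c["eye"]=s["ee_pos"]+Rt@M[:3,3]
cv2.imwrite("pics/w1.png",c["color"][:,:,::-1])
hsv=cv2.cvtColor(c["color"],cv2.COLOR_RGB2HSV)
m=cv2.inRange(hsv,(8,180,80),(20,255,255)); m=cv2.morphologyEx(m,cv2.MORPH_OPEN,np.ones((3,3)))
k=max(cv2.findContours(m,0,2)[0],key=cv2.contourArea);a=cv2.approxPolyDP(k,3,True)[:,0]
for p,w in zip(a,world(c,a,.17,rot)):print(p,w.round(3))
```

```text
[0.56610021 0.02805975 0.23134994] [ 3.14146276e+00  2.64416941e-04 -5.56717290e-02]
[288 196] [0.582 0.05  0.17 ]
[284 196] [0.582 0.053 0.17 ]
[264 240] [0.546 0.072 0.17 ]
[239 239] [0.548 0.092 0.17 ]
[250 220] [0.564 0.082 0.17 ]
[247 181] [0.595 0.08  0.17 ]
[239 180] [0.596 0.086 0.17 ]
[214 199] [0.582 0.107 0.17 ]
[216 240] [0.548 0.111 0.17 ]
[139 239] [0.552 0.172 0.17 ]
[195 197] [0.585 0.121 0.17 ]
[138 236] [0.555 0.172 0.17 ]
[114 246] [0.548 0.193 0.17 ]
[116 258] [0.537 0.194 0.17 ]
[271 257] [0.531 0.068 0.17 ]
```

View pics/w1.png

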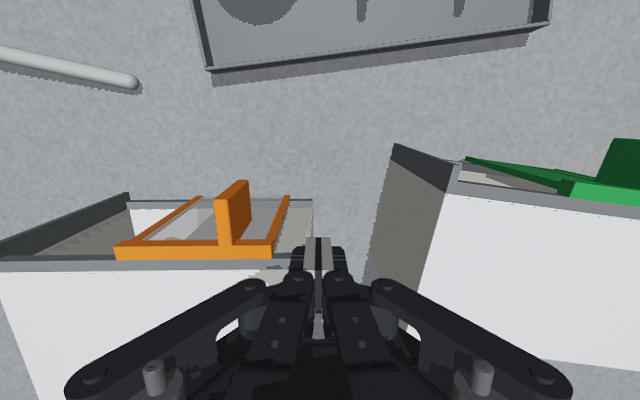

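The wrist view shows the pull at about (230,215), which agrees with the top view: y ≈ 0.10 and x from 0.54 to 0.58. The fingers stand on its -y side. Next I descend.

Emit:
jog_arm:
  plan:
    - [5,0,45,0,0,0,0]
    - [5,0,85,0,0,0,0]
    - [5,0,85,0,0,0,0]
    - [5,0,85,0,0,0,0]

```text
t: 2.55
ee_pos: [0.5714, 0.0282, 0.1468]
eef_rot: [3.142, 0.001, -0.055]
ft_force: [-0.1, -0.8, -0.5]
finger_gap: -0.0
grasp_force: 0.0
```

Emit:
jog_arm:
  plan:
    - [0,-15,0,0,0,0,0]
    - [0,-30,0,0,0,0,0]
    - [0,-45,0,0,0,0,0]
    - [0,-53,0,0,0,0,0]
    - [0,-61,0,0,0,0,0]
    - [0,-69,0,0,0,0,0]
    - [0,-77,0,0,0,0,0]
    - [0,-85,0,0,0,0,0]
    - [0,-93,0,0,0,0,0]
    - [0,-101,0,0,0,0,0]
    - [0,-101,0,0,0,0,0]

```text
t: 3.65
ee_pos: [0.5771, 0.1307, 0.1462]
eef_rot: [-3.141, -0.0, -0.054]
ft_force: [-0.0, -0.3, -1.1]
finger_gap: -0.0001
grasp_force: 0.0
```

Run:
```python
from h import *
c=camera("top");rot=R.from_euler("xyz",c["rotation"]).as_matrix()
cv2.imwrite("pics/t2.png",cv2.resize(c["color"][110:310,100:330,::-1],None,fx=2.5,fy=2.5))
```

```text
(no output)
```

View pics/t2.png

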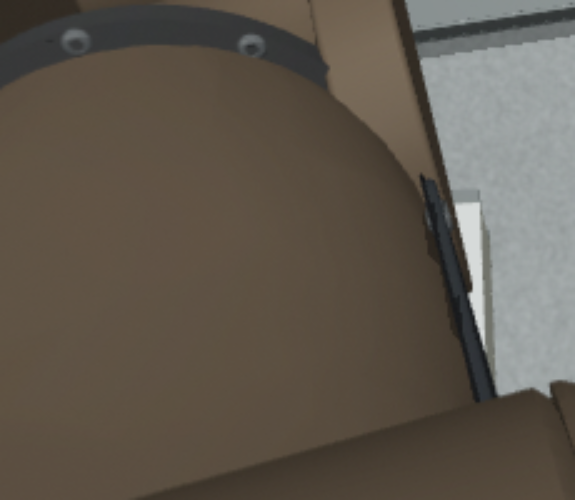

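The arm hides the view from the top camera, so I use the wrist camera.

Run:
```python
from h import *
c=camera("wrist");cv2.imwrite("pics/w3.png",c["color"][:,:,::-1])
```

```text
(no output)
```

View pics/w3.png

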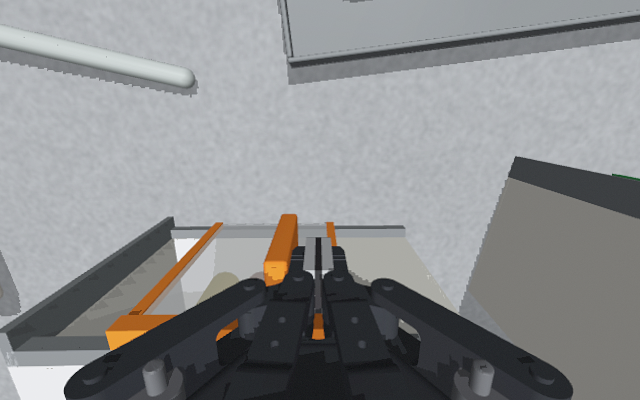

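The pull at (280,245) is touching the fingers. The door's edge at (110,335) still has a gap to the jamb, so I keep pushing.

Emit:
jog_arm:
  plan:
    - [0,-6,0,0,0,0,0]
    - [0,-12,0,0,0,0,0]
    - [0,-18,0,0,0,0,0]
    - [0,-24,0,0,0,0,0]
    - [0,-30,0,0,0,0,0]
    - [0,-30,0,0,0,0,0]

```text
t: 4.35
ee_pos: [0.5789, 0.1605, 0.1463]
eef_rot: [-3.141, -0.0, -0.054]
ft_force: [0.2, 0.3, 0.3]
finger_gap: 0.0004
grasp_force: 0.0
```

Run:
```python
from h import *
s=get_state();print(s["ee_pos"])
c=camera("wrist");cv2.imwrite("pics/w4.png",c["color"][:,:,::-1])
```

```text
[0.57891302 0.16052345 0.14634493]
```

View pics/w4.png

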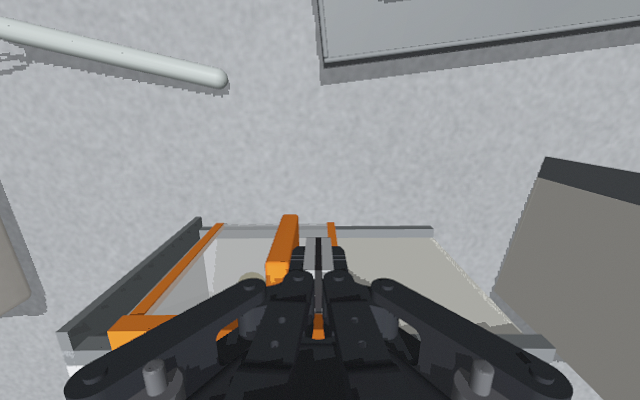

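The gap to the jamb is now about 20 mm (jamb near column 78, door edge at column 111). I push on until the force rises.

Emit:
jog_arm:
  plan:
    - [0,-4,0,0,0,0,0]
    - [0,-8,0,0,0,0,0]
    - [0,-12,0,0,0,0,0]
    - [0,-15,0,0,0,0,0]
    - [0,-15,0,0,0,0,0]

```text
t: 4.9
ee_pos: [0.5796, 0.1751, 0.1463]
eef_rot: [-3.141, -0.0, -0.054]
ft_force: [0.2, -0.4, 0.2]
finger_gap: -0.0
grasp_force: 0.0
```

Emit:
jog_arm:
  plan:
    - [0,-2,0,0,0,0,0]
    - [0,-3,0,0,0,0,0]
    - [0,-3,0,0,0,0,0]

```text
t: 5.2
ee_pos: [0.5797, 0.1777, 0.1463]
eef_rot: [-3.141, -0.0, -0.054]
ft_force: [0.3, -1.1, 0.1]
finger_gap: -0.0002
grasp_force: 0.1
```

Emit:
jog_arm:
  plan:
    - [0,-2,0,0,0,0,0]
    - [0,-3,0,0,0,0,0]
    - [0,-3,0,0,0,0,0]

```text
t: 5.5
ee_pos: [0.5799, 0.1807, 0.1463]
eef_rot: [-3.142, 0.0, -0.054]
ft_force: [0.2, 0.0, 0.1]
finger_gap: -0.0001
grasp_force: 0.2
```

Emit:
jog_arm:
  plan:
    - [0,-2,0,0,0,0,0]
    - [0,-3,0,0,0,0,0]
    - [0,-3,0,0,0,0,0]

```text
t: 5.8
ee_pos: [0.5799, 0.1816, 0.1463]
eef_rot: [3.139, 0.001, -0.054]
ft_force: [0.1, -18.7, 4.0]
finger_gap: 0.0
grasp_force: 9.9
```

Run:
```python
from h import *
s=get_state();print(s["ee_pos"],s["ft_force"])
c=camera("wrist");cv2.imwrite("pics/w5.png",c["color"][:,:,::-1])
```

```text
[0.57987331 0.18162432 0.14625492] [  0.07638149 -18.66119245   4.04927849]
```

View pics/w5.png

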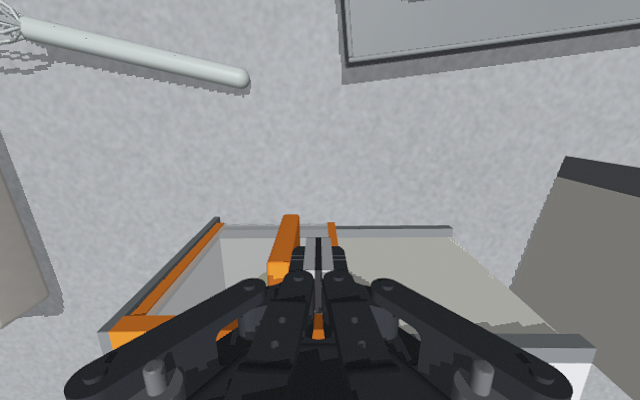

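The force has risen to 19 N against the stop. The picture shows the door's left edge (110,330) against the jamb. I back off and lift.

Emit:
jog_arm:
  plan:
    - [0,10,0,0,0,0,0]
    - [0,25,0,0,0,0,0]
    - [0,25,0,0,0,0,0]
    - [0,25,-40,0,0,0,0]
    - [0,25,-80,0,0,0,0]
    - [0,25,-100,0,0,0,0]
    - [0,25,-100,0,0,0,0]
    - [0,25,-100,0,0,0,0]

```text
t: 6.65
ee_pos: [0.5787, 0.1585, 0.2464]
eef_rot: [-3.141, -0.001, -0.055]
ft_force: [0.1, 0.5, -0.3]
finger_gap: -0.0001
grasp_force: 0.0
```

Run:
```python
from h import *
s=get_state();print(s["ee_pos"],s["ft_force"])
c=camera("wrist");cv2.imwrite("pics/w6.png",c["color"][:,:,::-1])
```

```text
[0.57865815 0.15852153 0.24641732] [ 0.10134398  0.4624135  -0.25523692]
```

View pics/w6.png

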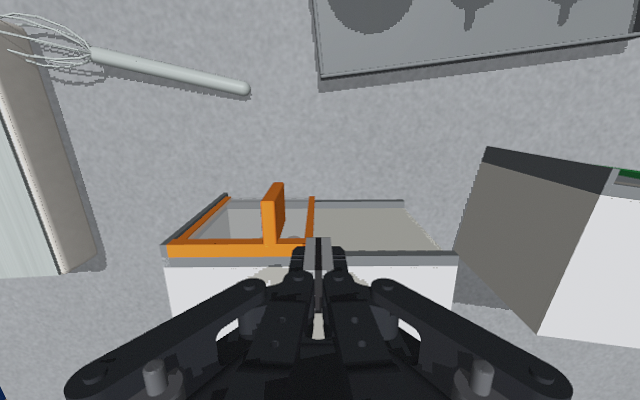

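The door is flush against the jamb (edge at 168,248) and the gripper is clear.

```bash
python3 -c "
from plant import *
print(close_job())"
```

```text
the job is handed in; nothing more can be done
None
```

The clear door is pushed fully closed against its jamb, the green door's cabinet was never touched, the arm is clear of everything, and the job was handed in at about 7 s; no verdict was returned.

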